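# Set the bottle stop and feed a bottle up to it

## Robot

A 7-joint arm with a two-finger parallel gripper is mounted at the origin on the work surface; the furniture and walls round the work are solid. World frame = base frame: x ahead of the robot, y to its left, z up, the work surface at z = 0. Lengths are in m, angles in rad, forces in N, time in s.
With the tool pointing down it reaches from about 0.4 to 0.9 m from the base axis. Payload 5.5 kg.
Tool frame: the origin (TCP) lies between the finger pads; the fingertips stand 25 mm ahead of it and the grasp point (between the pads) lies 6 mm ahead of it (arm.tip_reach is the distance from the TCP to the fingertips, in m); z points along the fingers, y is the line along which they close (so a half turn about z gives the same grasp; the last joint's range is limited). The gripper opens to 85 mm and grips with 20 to 120 N. Pads are 22 mm wide; open, the fingers measure 114 mm over their backs; the gripper's body (76 mm by 85 mm) begins 54 mm behind the grasp point. The pads swing forward as they close: fully open they stand 13 mm farther back than shut.
Start: joints at [1.575, 0.501, -0.427, 1.55, 0.221, 1.138, -0.21], TCP at [0.166, -0.628, 0.256] pointing down, gripper open.
Joint ranges: [-2.88, 2.88], [-0.31, 2.03], [-1.54, 1.56], [0.2, 2.42], [-1.41, 4.55], [0.19, 2.02], [-2.57, 2.57]. Speed limits (rad/s): [2.57, 2.57, 3.14, 3.14, 3.14, 3.14, 3.14].

## Interface

Orientations are given as a rotation vector (axis times angle).
In Python, from bench import arm gives the robot as it stands. The module is installed in compiled form; this text tells all that it offers.
- The arm moves only by the shell command python3 -m jog 'ROWS' [FORCE]. ROWS is JSON, a list of rows, each an object of numbers: "hand": the opening, from 0 (shut) to 1 (fully open); "tx", "ty", "tz": the shift along the tool's x, y, z in cm; "wx", "wy", "wz": the turn, a rotation vector about the tool's x, y, z in degrees. A call has exactly 8 rows; each row is the pose to reach, as a shift and turn from the pose commanded when the call began, along the tool's axes at that moment; what a row does not reach only later rows make up. A row lasts 1/12 s, in which the tool goes at most 41.7 mm and 7.16 degrees, less where a joint would pass 70% of its speed; a pose out of reach is approached as far as the arm can. A call with a gripper value outside its range is refused whole. The fingers move at their own pace and stop on an object; FORCE is the grip in N (left out, the last holds). Time passes only in rows, so rows that repeat a pose let the fingers close, or fill a call up. It gives the time, the measured TCP pose, the force, the opening and the grip force at its end, in the units of the state.
- arm.get_obs(): the state, without advancing time (a new reading comes with each control period).
- arm.grab_frame(name): name is "side" or "top" or "wrist"; returns a dict with "image" (420x560x3 uint8, red, green, blue), "fx", "fy", "cx", "cy" (pixels), "R" (3x3) and "t" (3): a world point X has camera coordinates R X + t. Camera axes: x right, y down, z forward; pixel columns grow to the right and rows downward; lengths in m; the calibration is good to about 2 mm. The wrist camera is an equidistant fisheye: a pixel r from the principal point sees the ray r / f radians off the axis. A picture is of the moment at which its call begins. There is no depth.
- arm.sign_off(): hands the job in; it is judged then, once.
The state is a dict: "time_s": time; "joint_positions": joint angles; "dq": joint speeds; "joint_torque": joint torques, N m; "ee_pos": TCP position; "ee_rot": TCP orientation; "force": force on the tool from outside, world axes, zero at the start; "torque": the same for the moment, N m; "width": finger opening in m; "finger_force": force on a finger pad.
Only numpy, scipy, OpenCV 4.12 (cv2) and the standard library are available. Lean on these libraries where they do the work, as an engineer would, in place of code of your own. Each camera call takes 0.05 s, during which the arm holds its last target. There are 200 camera calls.

## Task

Get the bottle feed jig ready: first slide the bottle stop along its track until its pointer is in line with the pointer of the marker clip. Then use the pusher slide, without touching the bottle itself, to push the bottle gently along the lane until it rests against the stop with the stop still on its mark, and finally slide the pusher fully back to its home end. Leave the bottle upright and do not disturb the timer and the small bottle standing at the ends of the jig.

Things in the scene. Friction and masses are not known exactly. Their poses are not given: they have to be found in the camera images.
- jig: Bottle feed jig fixed to the worktop: grey plate 12 mm thick, x -126 to +96, y -210 to +210 mm. Origin at worktop height under the lane's centre; +y along the lane from pusher to stop, +z up. Stop's track at x = -72 mm (robot's side of the lane), pusher's at x = +72 mm (far side). Lane floor z = 12 mm, 75 mm wide between guides up to z = 28 mm.
- pusher_grip (a point): Middle of the top of the pusher's grip, z = 120 mm; axes as the jig. Upright black plate, 14 mm along y, 30 mm across, both faces free from z = 80 to 120 mm. A paddle 12 mm thick (z 34 to 78 mm) reaches from it across the lane behind the bottle. Slides only along the lane, stays where left; takes about 2 N, with the bottle about 5 N.
- pusher (a joint): How far the pusher stands from its home end, in m: 0 at home (the end at jig y = -210 mm), growing along +y to at most 0.25. At 0 the grip is at jig y = -166 mm. Starts at or near home.
- pusher_face (a point): Centre of the paddle face of the pusher that touches the bottle, on the lane's centre line, 55 mm above the worktop, 6 mm ahead (+y) of the grip's middle; axes as the jig.
- stop_grip (a point): Middle of the top of the stop's grip, z = 120 mm; axes as the jig. Grip and paddle as the pusher's (14 mm along y, 30 mm across, free from z = 80 to 120 mm), the paddle reaching across the lane ahead of the bottle. Slides only along the lane and takes about 5 N; stays where left, but a bottle pushed hard against it shifts it.
- stop (a joint): How far the stop has been slid from the far end of its track towards the pusher (along jig -y), in m: 0 to 0.16. At 0 its grip is at jig y = +176 mm. Starts near 0.
- stop_face (a point): Centre of the stop's paddle face that the bottle must rest against, on the lane's centre line, 55 mm above the worktop, 6 mm before (-y of) the grip's middle; axes as the jig.
- stop_pointer (a point): Point of the flat steel arrow on the near foot of the stop, 39 mm above the worktop; same jig y as the middle of the stop's grip. It points away from the lane (jig -x) at the marker.
- marker: Marker clip: dark steel block 20 x 24 x 25 mm with a screw on top, fixed on the jig's near edge. Its flat arrow, in line with screw and block middle, points to the lane (jig +x); origin below the arrow's point, 12 mm above the worktop; axes as the jig. The stop is on its mark when its pointer has this origin's y in the jig frame. It lies 50 to 120 mm from the stop's start, towards the pusher.
- bottle: White plastic bottle with a wide red screw cap, 70 mm in diameter (radius 35 mm) and 101 mm high, about 0.2 to 0.4 kg, standing loose in the lane between pusher and stop; origin at the centre of its underside. Against the stop its origin lies 35 mm before the stop face.
- timer: Small white kitchen-type timer, 43 x 66 x 56 mm, standing loose on the worktop past the stop end of the jig; origin under its centre. Bystander.
- small_bottle: Small white bottle with red cap, 44 mm in diameter and 88 mm high, standing loose on the worktop past the pusher's home end; origin under its centre. Bystander.
There are look-alikes about, which are no part of the job. What is shaped like the bottle but blue or orange is not meant.

How it is judged:
By the outcome, as a careful person would: the job done as asked, in the order asked, and still so for the second after the job is handed in, with the robot touching nothing.
It also fails if it takes over 64 s, if anything falls off the work surface, if the arm or the gripper's body presses on something with over 40 N, if the wrist force passes 120 N, or if a joint passes its speed limit or range.

## Working session

There is one attempt and no reset: what is moved stays moved. The work goes in short steps, Python scripts to look and compute and a shell command to move; the robot and the scene stay as the last step left them, time stands still between calls to the robot, and variables do not carry over. Pictures are saved under pics/ and viewed, at most 10 in all, crops included, and the job is handed in when it is done.

```bash
mkdir -p pics; cat > h.py <<'E'
import numpy as np, cv2
from bench import arm
from scipy.spatial.transform import Rotation as Ro
def grab(n,save=None):
    f=arm.grab_frame(n)
    np.savez(f'{n}.npz',**f)
    if save: cv2.imwrite('pics/'+save,f['image'][:,:,::-1])
    return f
def load(n): return dict(np.load(f'{n}.npz'))
def plane(f,u,v,z):
    R=np.array(f['R']);t=np.array(f['t']);c=-R.T@t
    d=R.T@np.array([(u-f['cx'])/f['fx'],(v-f['cy'])/f['fy'],1]); return c+d*(z-c[2])/d[2]
def proj(f,X):
    p=np.array(f['R'])@np.array(X)+np.array(f['t']); return np.array([f['fx']*p[0]/p[2]+f['cx'],f['fy']*p[1]/p[2]+f['cy']])
E
python3 - <<'E'
from h import *
a=grab('top','top.png');b=grab('side','side.png')
for f in(a,b): print(f['fx'],f['cx'],f['cy'],-np.array(f['R']).T@f['t'], np.array(f['R'])[2])
o=arm.get_obs();print(o['ee_pos'],o['ee_rot'],o['width'],o['time_s'])
E
```

```text
394.97904063062566 277.85538102658296 212.614475827224 [0.26489895 0.02550803 1.27067781] [ 0.19528842  0.00575942 -0.98072894]
517.6186066244907 273.9432870567704 209.8711831366958 [ 0.50230713 -1.0559313   1.15278113] [-0.0075401   0.71831449 -0.69567768]
[ 0.16612393 -0.62780503  0.25535807] [-3.11358340e+00 -4.05195789e-01  3.26534501e-04] 0.08534247217220027 0.1
```

View pics/top.png

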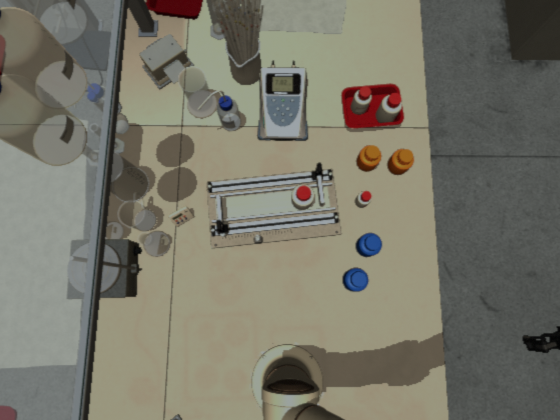

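View pics/side.png

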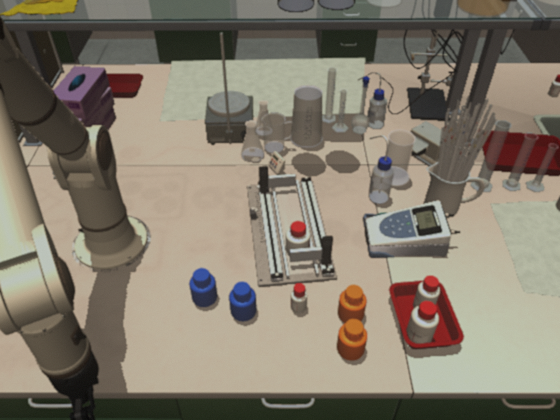

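The top view shows the jig at about (207-341, 168-247). The stop grip is at (221,228), the pusher grip at (319,170), the red-capped bottle in the lane at (303,196) and the marker clip at (257,239). The timer is at (182,216) and the small bottle at (365,199). The side view agrees: bottle (298,238), stop grip (264,180), pusher grip (327,248).

Several things could be taken for the bottle: two white/red ones in the red tray at top (362,98) and (390,107), orange and blue ones, and the small bottle at (365,199). Only the one at (303,196) stands in the lane. I'll confirm it with an enlarged crop.

```bash
python3 - <<'E'
from h import *
a=load('top')['image'][:,:,::-1];b=load('side')['image'][:,:,::-1]
A=cv2.resize(a[160:255,200:350],None,fx=5.3,fy=5.3,interpolation=cv2.INTER_CUBIC)[:, :795]
cv2.imwrite('pics/c1.png',A)
B=cv2.resize(b[160:290,235:345],None,fx=4.6,fy=4.6,interpolation=cv2.INTER_CUBIC)
cv2.imwrite('pics/c2.png',B)
E
```

```text
(no output)
```

View pics/c1.png

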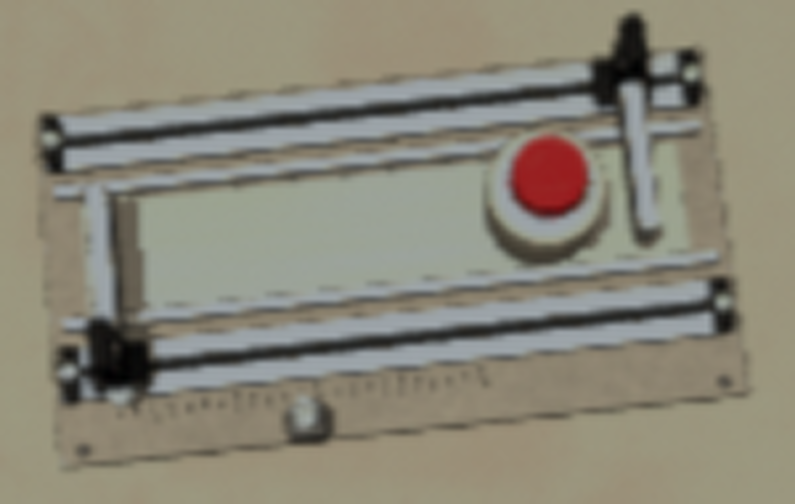

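View pics/c2.png

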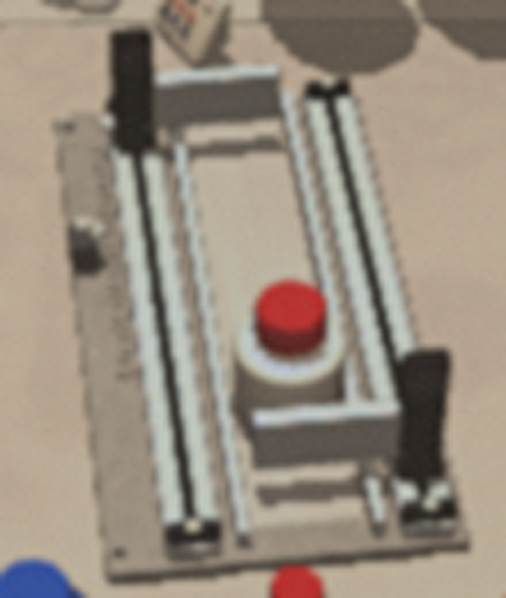

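The crops confirm the bottle in the lane: a wide red cap at crop-1 (550,177), standing between the pusher paddle (640,160) and the stop paddle (100,250). The plate's near corners are at crop-1 (62,467) and (748,393), and the marker screw is at (308,415). In crop 2 the marker is at (88,240), the stop grip top at (131,33) and the pusher grip top at (428,355).

```bash
cat >> h.py <<'E'
def tc(x,y): return x/5.3+200-.4, y/5.3+160-.4
def sc(x,y): return x/4.6+235-.4, y/4.6+160-.4
def tri(a,ua,b,ub):
    A=[];y=[]
    for f,(u,v) in((a,ua),(b,ub)):
        R=np.array(f['R']);t=np.array(f['t'])
        for k,(p,c,fo) in enumerate(((u,f['cx'],f['fx']),(v,f['cy'],f['fy']))):
            q=(p-c)/fo; A.append(R[k]-q*R[2]); y.append(q*t[2]-t[k])
    return np.linalg.lstsq(np.array(A),np.array(y),rcond=None)[0]
E
python3 - <<'E'
from h import *
np.set_printoptions(precision=4,suppress=True)
a=load('top');b=load('side')
P=lambda f,uv,z:plane(f,*uv,z)
W=[];J=[]
def add(w,j,n):W.append(w[:2]);J.append(j);print(n,w)
add(P(a,tc(62,467),.012),(-.126,.21),'T nl'); add(P(a,tc(748,393),.012),(-.126,-.21),'T nr')
add(P(a,tc(703,47),.012),(.096,-.21),'T fr'); add(P(a,tc(40,115),.012),(.096,.21),'T fl')
add(P(b,sc(57,122),.012),(-.126,.21),'S nl'); add(P(b,sc(110,572),.012),(-.126,-.21),'S nr'); add(P(b,sc(468,542),.012),(.096,-.21),'S fr')
W=np.array(W);J=np.array(J)
mw=W.mean(0);mj=J.mean(0);H=(J-mj).T@(W-mw)
th=np.arctan2(H[0,1]-H[1,0],H[0,0]+H[1,1]);R=np.array([[np.cos(th),-np.sin(th)],[np.sin(th),np.cos(th)]])
o=mw-R@mj;print('jig',o,np.degrees(th));print((W-(J@R.T+o))*1e3)
np.savez('jig.npz',o=o,R=R,th=th)
jf=lambda w:np.append(R.T@(w[:2]-o),w[2])*1e3
for n,t,s in (('screw',(308,412),(92,226)),('stopgrip',(108,345),(131,36)),('pushgrip',(631,22),(428,356)),('cap',(550,177),(291,305))):
    print(n,jf(tri(a,tc(*t),b,sc(*s))))
for n,t in(('screwT.045',(308,412)),('markT.025',(308,425))): print(n,jf(P(a,tc(*t),.04)))
print('screwS',jf(P(b,sc(92,226),.04)),'stopgrip S',jf(P(b,sc(131,36),.12)),'push S',jf(P(b,sc(428,356),.12)),'push T',jf(P(a,tc(631,22),.12)),'cap T',jf(P(a,tc(550,177),.101)))
for n,j in(('stop',(-.072,.17)),('push',(.072,-.16)),('clear',(-.072,.21))):print(n,R@np.array(j)+o)
E
```

```text
T nl [0.3993 0.2444 0.012 ]
T nr [ 0.4481 -0.1698  0.012 ]
T fr [ 0.6667 -0.1463  0.012 ]
T fl [0.6189 0.2675 0.012 ]
S nl [0.3997 0.2356 0.012 ]
S nr [ 0.4488 -0.1719  0.012 ]
S fr [ 0.6653 -0.149   0.012 ]
jig [0.5482 0.0492] 6.632957784842288
[[ 0.5427  1.2293]
 [ 0.8455  4.2023]
 [-1.1159  2.0793]
 [-0.3328 -1.3037]
 [ 0.9591 -7.5611]
 [ 1.5406  2.0499]
 [-2.4391 -0.696 ]]
screw [-111.8782   59.2431   42.9078]
stopgrip [-73.5986 163.4723 118.9421]
pushgrip [  77.553  -150.583   117.8759]
cap [ -1.1696 -93.8281 110.0097]
screwT.045 [-111.7734   59.3336   40.    ]
markT.025 [-119.4816   60.0762   40.    ]
screwS [-111.4175   62.3301   40.    ] stopgrip S [-73.8114 162.1529 120.    ] push S [  72.1508 -154.1811  120.    ] push T [  81.8649 -150.0721  120.    ] cap T [  0.4056 -94.661  101.    ]
stop [0.457  0.2097]
push [ 0.6382 -0.1015]
clear [0.4524 0.2494]
```

```bash
cat >> h.py <<'E'
def jig(): d=np.load('jig.npz');return d['o'],d['R'],float(d['th'])
def go(*ws):
    """shift (cm, tool axes) and wz for each target (world xyz) with tool y along -jig y, from the present pose"""
    o=arm.get_obs();T=Ro.from_rotvec(o['ee_rot']).as_matrix();p=np.array(o['ee_pos']);th=jig()[2]
    D=np.array([[np.cos(th),np.sin(th),0],[np.sin(th),-np.cos(th),0],[0,0,-1]])
    w=np.degrees(Ro.from_matrix(T.T@D).as_rotvec())
    print('pos',p.round(4),'t',o['time_s'],'F',np.round(o['force'],1),'width',round(o['width'],4),'turn',w.round(2))
    for x in ws: print(np.round(x,4),'-> t cm',(T.T@(np.array(x)-p)*100).round(2))
def jw(x,y,z): o,R,_=jig(); return np.append(R@np.array([x,y])+o,z)
E
python3 - <<'E'
from h import *
go([.42,-.42,.256],[.5,-.1,.256])
E
```

```text
pos [ 0.1661 -0.6278  0.2554] t 0.1 F [-0.1  0.4 -0.3] width 0.0853 turn [-0.1   0.01  8.2 ]
[ 0.42  -0.42   0.256] -> t cm [ 29.86 -13.59  -0.04]
[ 0.5   -0.1    0.256] -> t cm [ 4.578e+01 -4.248e+01  1.000e-02]
```

```bash
python3 -m jog '[{"hand":1,"tx":3,"ty":-1.4,"wz":1},{"hand":1,"tx":7,"ty":-3.2,"wz":2},{"hand":1,"tx":11,"ty":-5,"wz":3},{"hand":1,"tx":15,"ty":-7,"wz":4},{"hand":1,"tx":19,"ty":-9,"wz":5},{"hand":1,"tx":23,"ty":-11,"wz":6},{"hand":1,"tx":26.5,"ty":-13.5,"wz":7},{"hand":1,"tx":30,"ty":-16,"wz":8.2}]'; python3 - <<'E'
from h import *
go(jw(-.085,.115,.256),jw(-.03,-.05,.256))
E
```

```text
pos [ 0.1661 -0.6278  0.2554] t 0.1 F [-0.1  0.4 -0.3] width 0.0853 turn [-0.1   0.01  8.2 ]
[0.4504 0.1536 0.256 ] -> t cm [ 4.748e+01 -6.826e+01  6.000e-02]
[ 0.5241 -0.004   0.256 ] -> t cm [ 5.058e+01 -5.114e+01  3.000e-02]$[0]: bad value
```

```bash
python3 -m jog '[{"hand":1,"tx":3,"ty":-1.4,"tz":0,"wx":0,"wy":0,"wz":1},{"hand":1,"tx":7,"ty":-3.2,"tz":0,"wx":0,"wy":0,"wz":2},{"hand":1,"tx":11,"ty":-5,"tz":0,"wx":0,"wy":0,"wz":3},{"hand":1,"tx":15,"ty":-7,"tz":0,"wx":0,"wy":0,"wz":4},{"hand":1,"tx":19,"ty":-9,"tz":0,"wx":0,"wy":0,"wz":5},{"hand":1,"tx":23,"ty":-11,"tz":0,"wx":0,"wy":0,"wz":6},{"hand":1,"tx":26.5,"ty":-13.5,"tz":0,"wx":0,"wy":0,"wz":7},{"hand":1,"tx":30,"ty":-16,"tz":0,"wx":0,"wy":0,"wz":8.2}]'; python3 - <<'E'
from h import *
go(jw(-.085,.115,.256),jw(-.03,-.05,.256))
E
```

```text
time_s: 0.77
ee_pos: [0.4062, -0.4075, 0.256]
ee_rot: [-3.136, -0.18, 0.0]
force: [0.1, 0.2, 1.2]
width: 0.0857
finger_force: 0.0
pos [ 0.4062 -0.4075  0.256 ] t 0.7667 F [0.1 0.2 1.2] width 0.0857 turn [-0.02  0.   -0.05]
[0.4504 0.1536 0.256 ] -> t cm [ 1.083e+01 -5.523e+01  2.000e-02]
[ 0.5241 -0.004   0.256 ] -> t cm [ 1.634e+01 -3.873e+01  1.000e-02]
```

```bash
python3 -m jog '[{"hand":1,"tx":2,"ty":-4,"tz":0,"wx":0,"wy":0,"wz":0},{"hand":1,"tx":4,"ty":-7.5,"tz":0,"wx":0,"wy":0,"wz":0},{"hand":1,"tx":5.5,"ty":-11,"tz":0,"wx":0,"wy":0,"wz":0},{"hand":1,"tx":7,"ty":-15,"tz":0,"wx":0,"wy":0,"wz":0},{"hand":1,"tx":8,"ty":-19,"tz":0,"wx":0,"wy":0,"wz":0},{"hand":1,"tx":9,"ty":-23,"tz":0,"wx":0,"wy":0,"wz":0},{"hand":1,"tx":10,"ty":-27,"tz":0,"wx":0,"wy":0,"wz":0},{"hand":1,"tx":10,"ty":-31,"tz":0,"wx":0,"wy":0,"wz":0}]' >/dev/null; python3 -m jog '[{"hand":1,"tx":0,"ty":-4,"tz":0,"wx":0,"wy":0,"wz":0},{"hand":1,"tx":0,"ty":-8,"tz":0,"wx":0,"wy":0,"wz":0},{"hand":1,"tx":0,"ty":-12,"tz":0,"wx":0,"wy":0,"wz":0},{"hand":1,"tx":0,"ty":-15,"tz":0,"wx":0,"wy":0,"wz":0},{"hand":1,"tx":0,"ty":-18,"tz":0,"wx":0,"wy":0,"wz":0},{"hand":1,"tx":0,"ty":-20,"tz":0,"wx":0,"wy":0,"wz":0},{"hand":1,"tx":0,"ty":-22,"tz":0,"wx":0,"wy":0,"wz":0},{"hand":1,"tx":0,"ty":-22,"tz":0,"wx":0,"wy":0,"wz":0}]'; python3 - <<'E'
from h import *
f=grab('wrist','w1.png');R=np.array(f['R'])
print(f['fx'],f['cx'],f['cy'],-R.T@f['t'],R[2])
go(jw(-.072,.164,.2),jw(-.072,.164,.11))
E
```

```text
time_s: 2.1
ee_pos: [0.4421, 0.1333, 0.2565]
ee_rot: [-3.134, -0.191, -0.001]
force: [-0.1, 0.5, 0.5]
width: 0.0856
finger_force: 0.0
325.19226210127806 281.21065238268267 213.6616296276129 [0.50803017 0.14185012 0.37389017] [-0.25707578 -0.03043688 -0.96591182]
pos [0.4424 0.131  0.2563] t 2.15 F [ 0.1 -1.   0.5] width 0.0856 turn [-0.04  0.01  0.26]
[0.4577 0.2037 0.2   ] -> t cm [ 2.39 -7.03  5.63]
[0.4577 0.2037 0.11  ] -> t cm [ 2.39 -7.03 14.63]
```

View pics/w1.png

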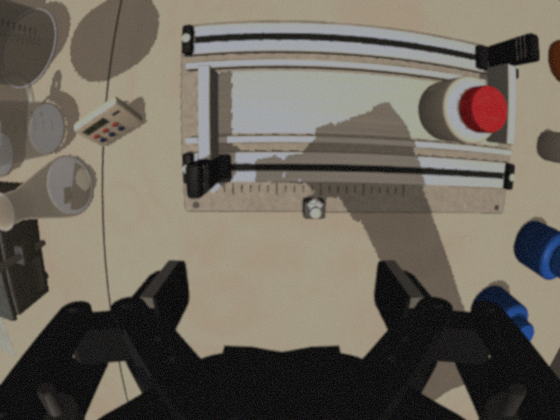

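The wrist view shows the marker at (315,206), the stop grip at (205,175) with its foot to the right, the plate's near corners at (185,211) and (503,214), and the timer at (110,120), clear of the jig. I'll enlarge the pointer region.

```bash
python3 - <<'E'
from h import *
a=load('wrist')['image'][150:225,175:345,::-1]
A=cv2.resize(a,None,fx=4.7,fy=4.7,interpolation=cv2.INTER_CUBIC);A=cv2.convertScaleAbs(A,alpha=1.5)
cv2.imwrite('pics/c3.png',A)
E
```

```text
(no output)
```

View pics/c3.png

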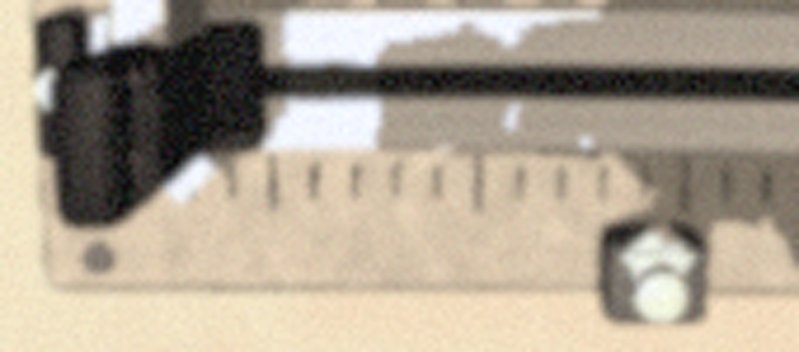

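```bash
cat >> h.py <<'E'
def fplane(f,u,v,z):
    R=np.array(f['R']);c=-R.T@np.array(f['t']);q=np.array([(u-f['cx'])/f['fx'],(v-f['cy'])/f['fy']]);r=np.hypot(*q)
    d=R.T@np.append(q/r*np.sin(r),np.cos(r)); return c+d*(z-c[2])/d[2]
def fproj(f,X):
    p=np.array(f['R'])@np.array(X)+np.array(f['t']);s=np.hypot(p[0],p[1]);r=np.arctan2(s,p[2]);return np.array([f['fx']*p[0]/s*r+f['cx'],f['fy']*p[1]/s*r+f['cy']])
def jf(w): o,R,_=jig();return np.append(R.T@(w[:2]-o),w[2])*1e3
E
python3 - <<'E'
from h import *
np.set_printoptions(precision=1,suppress=True)
f=load('wrist')
for n,u,v,z in(('nl',185.6,211.1,.012),('nr',503.5,214,.012),('mark tip',315,197.9,.038),('screw',315.9,213.4,.045),('block bottom L/R',303.5,218,.037),('',325,218,.037),('tip',218,186,.039)): print(n,jf(fplane(f,u,v,z)))
for y in(155,164,170): print(y,[(fproj(f,jw(x/1e3,(y+d)/1e3,.12))-[175,150])*4.7 for x,d in((-87,7),(-87,-7),(-57,7),(-57,-7))],(fproj(f,jw(-.11,y/1e3,.039))-[175,150])*4.7)
E
```

```text
nl [-123.8  209.8   12. ]
nr [-124.5 -208.5   12. ]
mark tip [-101.6   60.8   38. ]
screw [-116.8   60.1   45. ]
block bottom L/R [-124.1   72.5   37. ]
 [-124.    49.1   37. ]
tip [-89.1 163.6  39. ]
155 [array([123.2, 240. ]), array([201.5, 240.1]), array([116. ,  68.2]), array([195.9,  66.9])] [242.4 259.6]
164 [array([ 73.9, 240. ]), array([151., 240.]), array([65.7, 69.2]), array([144.3,  67.7])] [203.8 259.5]
170 [array([ 41.5, 240. ]), array([117.7, 240. ]), array([32.7, 70. ]), array([110.4,  68.3])] [178.2 259.4]
```

The marker tip measures y = 60.8 mm in the jig frame, and its block is centred at 60.8 as well. The stop grip is at y ≈ 166 mm. Next I'll go over the grip, descend, and close.

```bash
python3 -m jog '[{"hand":1,"tx":1.4,"ty":-3.5,"tz":0,"wx":0,"wy":0,"wz":0},{"hand":1,"tx":2.4,"ty":-6,"tz":1,"wx":0,"wy":0,"wz":0.2},{"hand":1,"tx":2.4,"ty":-7.2,"tz":3,"wx":0,"wy":0,"wz":0.2},{"hand":1,"tx":2.4,"ty":-7.2,"tz":6,"wx":0,"wy":0,"wz":0.2},{"hand":1,"tx":2.4,"ty":-7.2,"tz":8,"wx":0,"wy":0,"wz":0.2},{"hand":1,"tx":2.4,"ty":-7.2,"tz":9,"wx":0,"wy":0,"wz":0.2},{"hand":1,"tx":2.4,"ty":-7.2,"tz":9,"wx":0,"wy":0,"wz":0.2},{"hand":1,"tx":2.4,"ty":-7.2,"tz":9,"wx":0,"wy":0,"wz":0.2}]'; python3 - <<'E'
from h import *
go(jw(-.072,.166,.11))
p=np.array(arm.get_obs()['ee_pos']);print(jf(p))
f=grab('wrist','w2.png')
E
```

```text
time_s: 2.82
ee_pos: [0.4589, 0.2024, 0.1663]
ee_rot: [3.136, 0.175, -0.001]
force: [0.4, 0.4, -0.3]
width: 0.0855
finger_force: 0.0
pos [0.4589 0.2024 0.1663] t 2.8167 F [ 0.4  0.4 -0.3] width 0.0855 turn [ 0.01  0.05 -0.26]
[0.4575 0.2057 0.11  ] -> t cm [-0.1  -0.35  5.63]
[-70.94866972 162.50902811 166.33995791]
```

View pics/w2.png

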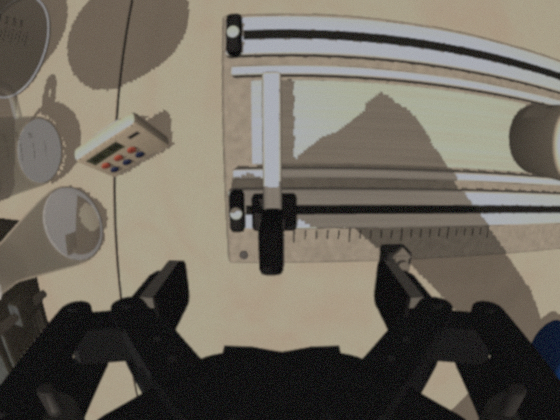

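The stop grip sits at (271,240) between the fingers, whose pads are at 185 and 378 (middle 281). The path is clear and the timer is away at (120,145).

```bash
python3 - <<'E'
from h import *
f=load('wrist')
for u,v in((260,271),(283,271),(271.5,272)):print(jf(fplane(f,u,v,.12)))
E
python3 -m jog '[{"hand":1,"tx":0,"ty":-0.3,"tz":1.5,"wx":0,"wy":0,"wz":0},{"hand":1,"tx":0,"ty":-0.3,"tz":3.5,"wx":0,"wy":0,"wz":0},{"hand":1,"tx":0,"ty":-0.3,"tz":5,"wx":0,"wy":0,"wz":0},{"hand":1,"tx":0,"ty":-0.3,"tz":5.6,"wx":0,"wy":0,"wz":0},{"hand":1,"tx":0,"ty":-0.3,"tz":5.6,"wx":0,"wy":0,"wz":0},{"hand":0.6,"tx":0,"ty":-0.3,"tz":5.6,"wx":0,"wy":0,"wz":0},{"hand":0.4,"tx":0,"ty":-0.3,"tz":5.6,"wx":0,"wy":0,"wz":0},{"hand":0.3,"tx":0,"ty":-0.3,"tz":5.6,"wx":0,"wy":0,"wz":0}]' 30; python3 - <<'E'
from h import *
go(jw(-.072,.166,.11));print(jf(np.array(arm.get_obs()['ee_pos'])))
E
```

```text
[-81.20983541 174.8290219  120.        ]
[-81.21578665 162.0921858  120.        ]
[-81.81353995 168.46282926 120.        ]
time_s: 3.53
ee_pos: [0.4593, 0.2064, 0.1115]
ee_rot: [-3.136, -0.176, -0.003]
force: [1.1, -1.0, -0.7]
width: 0.0518
finger_force: 0.0
pos [0.4593 0.2064 0.1115] t 3.5333 F [ 1.1 -1.  -0.7] width 0.0518 turn [-0.02 -0.13 -0.22]
[0.4575 0.2057 0.11  ] -> t cm [-0.19  0.04  0.15]
[-70.09793876 166.43914207 111.53018948]
```

```bash
python3 -m jog '[{"hand":0.3,"tx":-0.1,"ty":-0.2,"tz":0.1,"wx":0,"wy":0,"wz":0},{"hand":0.2,"tx":-0.1,"ty":-0.2,"tz":0.1,"wx":0,"wy":0,"wz":0},{"hand":0.15,"tx":-0.1,"ty":-0.2,"tz":0.1,"wx":0,"wy":0,"wz":0},{"hand":0,"tx":-0.1,"ty":-0.2,"tz":0.1,"wx":0,"wy":0,"wz":0},{"hand":0,"tx":-0.1,"ty":-0.2,"tz":0.1,"wx":0,"wy":0,"wz":0},{"hand":0,"tx":-0.1,"ty":-0.2,"tz":0.1,"wx":0,"wy":0,"wz":0},{"hand":0,"tx":-0.1,"ty":-0.2,"tz":0.1,"wx":0,"wy":0,"wz":0},{"hand":0,"tx":-0.1,"ty":-0.2,"tz":0.1,"wx":0,"wy":0,"wz":0}]' 30; python3 - <<'E'
from h import *
go(jw(-.072,.0608,.11));print(jf(np.array(arm.get_obs()['ee_pos'])))
E
```

```text
time_s: 4.2
ee_pos: [0.4572, 0.2081, 0.1096]
ee_rot: [3.137, 0.177, 0.0]
force: [-1.9, 0.0, 5.0]
width: 0.0131
finger_force: 29.5
pos [0.4572 0.2081 0.1096] t 4.2 F [-1.9  0.   5. ] width 0.0131 turn [ 0.01 -0.02 -0.18]
[0.4696 0.1012 0.11  ] -> t cm [ 0.03 10.76 -0.04]
[-72.00227793 168.41693884 109.62893151]
```

```bash
python3 -m jog '[{"hand":0,"tx":0,"ty":1,"tz":0,"wx":0,"wy":0,"wz":0},{"hand":0,"tx":0,"ty":2.5,"tz":0,"wx":0,"wy":0,"wz":0},{"hand":0,"tx":0,"ty":4.5,"tz":0,"wx":0,"wy":0,"wz":0},{"hand":0,"tx":0,"ty":6.5,"tz":0,"wx":0,"wy":0,"wz":0},{"hand":0,"tx":0,"ty":8.2,"tz":0,"wx":0,"wy":0,"wz":0},{"hand":0,"tx":0,"ty":9.6,"tz":0,"wx":0,"wy":0,"wz":0},{"hand":0,"tx":0,"ty":10.3,"tz":0,"wx":0,"wy":0,"wz":0},{"hand":0,"tx":0,"ty":10.5,"tz":0,"wx":0,"wy":0,"wz":0}]' 30; python3 - <<'E'
from h import *
f=grab('wrist')
go(jw(-.072,.0608,.11));print(jf(np.array(arm.get_obs()['ee_pos'])))
A=cv2.resize(f['image'][150:300,180:380,::-1],None,fx=4,fy=4,interpolation=cv2.INTER_CUBIC);cv2.imwrite('pics/w3.png',cv2.convertScaleAbs(A,alpha=1.5))
print(fproj(f,jw(-.1016,.0608,.038)))
E
```

```text
time_s: 4.87
ee_pos: [0.4695, 0.1037, 0.1097]
ee_rot: [-3.135, -0.176, -0.002]
force: [0.1, 5.3, 2.1]
width: 0.0138
finger_force: 32.2
pos [0.4695 0.1037 0.1096] t 4.9167 F [0.1 1.8 3.2] width 0.014 turn [-0.05 -0.07 -0.22]
[0.4696 0.1012 0.11  ] -> t cm [-0.01  0.24 -0.04]
[-71.88201517  63.23053176 109.62630667]
[286.20136716 281.77886209]
```

View pics/w3.png

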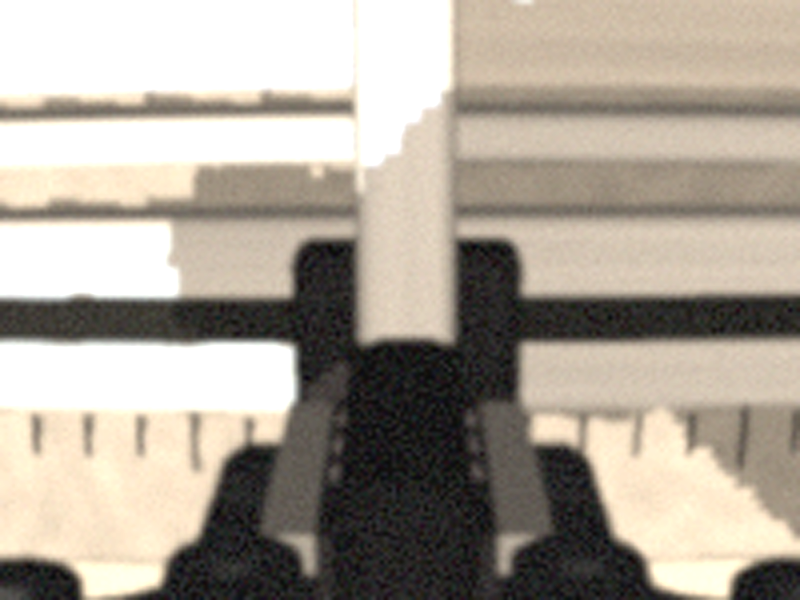

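The pads hold the stop's grip, at crop (410,420), but the hand hides the pointers. I'll do the last 2.4 mm, release, rise, and then check the alignment from above.

```bash
python3 -m jog '[{"hand":0,"tx":0,"ty":0.1,"tz":0,"wx":0,"wy":0,"wz":0},{"hand":0,"tx":0,"ty":0.25,"tz":0,"wx":0,"wy":0,"wz":0},{"hand":0,"tx":0,"ty":0.25,"tz":0,"wx":0,"wy":0,"wz":0},{"hand":0,"tx":0,"ty":0.25,"tz":0,"wx":0,"wy":0,"wz":0},{"hand":0,"tx":0,"ty":0.25,"tz":0,"wx":0,"wy":0,"wz":0},{"hand":0.2,"tx":0,"ty":0.25,"tz":0,"wx":0,"wy":0,"wz":0},{"hand":0.3,"tx":0,"ty":0.25,"tz":0,"wx":0,"wy":0,"wz":0},{"hand":0.4,"tx":0,"ty":0.25,"tz":0,"wx":0,"wy":0,"wz":0}]' 30; python3 -c "
from h import *
print(jf(np.array(arm.get_obs()['ee_pos'])))"
python3 -m jog '[{"hand":0.5,"tx":0,"ty":0,"tz":-2,"wx":0,"wy":0,"wz":0},{"hand":0.5,"tx":0,"ty":0,"tz":-5,"wx":0,"wy":0,"wz":0},{"hand":0.5,"tx":0,"ty":0,"tz":-9,"wx":0,"wy":0,"wz":0},{"hand":0.5,"tx":-1,"ty":0,"tz":-12,"wx":0,"wy":0,"wz":0},{"hand":0.5,"tx":-3,"ty":0,"tz":-14,"wx":0,"wy":0,"wz":0},{"hand":0.5,"tx":-4,"ty":0,"tz":-14,"wx":0,"wy":0,"wz":0},{"hand":0.5,"tx":-4,"ty":0,"tz":-14,"wx":0,"wy":0,"wz":0},{"hand":0.5,"tx":-4,"ty":0,"tz":-14,"wx":0,"wy":0,"wz":0}]'; python3 - <<'E'
from h import *
f=grab('wrist');print(jf(np.array(arm.get_obs()['ee_pos'])))
u,v=fproj(f,jw(-.1,.0608,.038)).astype(int);print(u,v)
A=cv2.resize(f['image'][v-60:v+50,u-75:u+75,::-1],None,fx=5,fy=5,interpolation=cv2.INTER_CUBIC);cv2.imwrite('pics/w4.png',cv2.convertScaleAbs(A,alpha=1.5))
E
```

```text
time_s: 5.58
ee_pos: [0.4686, 0.0999, 0.1087]
ee_rot: [3.135, 0.174, -0.003]
force: [0.9, 0.9, 0.1]
width: 0.034
finger_force: 0.0
[-73.2104304   59.62431096 108.73925577]
time_s: 6.25
ee_pos: [0.4289, 0.0954, 0.2486]
ee_rot: [3.135, 0.174, -0.001]
force: [-0.1, -0.1, 0.2]
width: 0.0428
finger_force: 0.0
[-112.74861284   59.96502218  248.38337628]
280 180
```

View pics/w4.png

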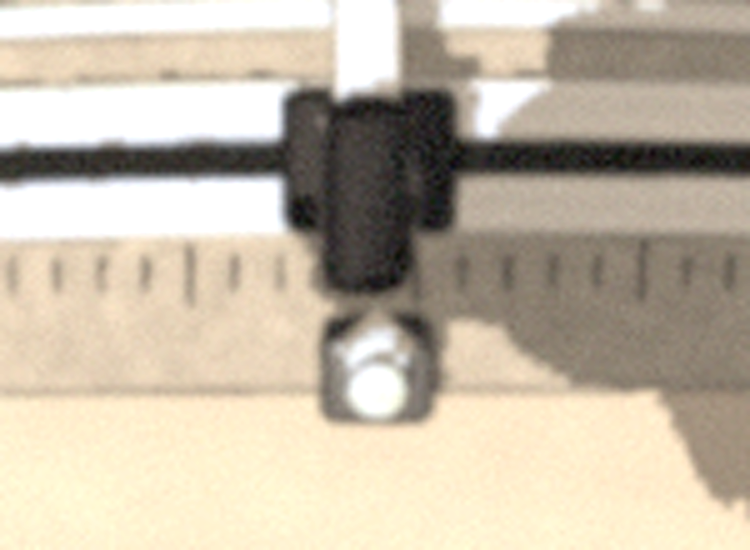

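The stop's foot spans crop x 285–452 (middle 368.5) and its grip 328–410 (middle 369), while the marker arrow's tip is at 376. So the stop is about 1.5 mm short of the mark. I'll measure that numerically.

```bash
cat > edges.py <<'E'
from h import *
def mid(g,v0,v1,u0,u1,thr):
    p=g[v0:v1,u0:u1].mean(0); d=np.where(p<thr)[0]
    def cr(i,j): return i+(thr-p[i])/(p[j]-p[i])*(j-i)
    L=cr(d[0],d[0]-1);Rr=cr(d[-1],d[-1]+1); return u0+L,u0+Rr,u0+(L+Rr)/2
if __name__=='__main__':
    f=load('wrist');g=cv2.cvtColor(f['image'],cv2.COLOR_RGB2GRAY).astype(float)
    print('mark',g[190:196,262:300].mean(0).astype(int))
    print('grip',g[169:174,262:300].mean(0).astype(int))
    print('foot',g[160:164,255:305].mean(0).astype(int))
    w=g[186:200,274:288];print('arrow col',(w>100).sum(0),'screw centroid',(np.arange(266,294)*(g[193:203,266:294]>120).sum(0)).sum()/(g[193:203,266:294]>120).sum())
E
python3 edges.py
```

```text
mark [142 143 143 144 145 138 123  93  81  91 102 115 135 151 159 159 158 156
 150 148 144 143 139 128 104  84  83  80  71  67  79 105 126 137 142 143
 144 142]
grip [139 143 140 134 124 105  83  58  38  31  35  39  43  45  46  42  38  38
  32  33  27  27  21  18  28  44  64  80  87  87  87  86  86  84  77  72
  77  84]
foot [177 178 178 178 177 160 120  66  31  16  18  23  26  35  40  33  29  34
  42  43  45  44  45  41  38  36  38  29  29  23  24  24  27  30  27  22
  19  19  23  28  52  85 112 118 117 116 117 117 117 118]
arrow col [12 13 14 14 14 14 14 14 14 14 14 12  8  0] screw centroid 277.8888888888889
```

```bash
python3 - <<'E'
from h import *
f=load('wrist')
for n,u,v,z in(('markL',268.5,193,.03),('markR',293,193,.03),('mark',280.75,193,.03),('gripL',267.9,172,.118),('gripR',287.5,172,.118),('grip',277.7,172,.118),('footL',261.4,162,.036),('footR',295.5,162,.036),('foot',278.45,162,.036),('arrow',280.3,182,.038)): print(n,jf(fplane(f,u,v,z)))
E
```

```text
markL [-114.24279799   73.10120911   30.        ]
markR [-114.36989768   47.28829538   30.        ]
mark [-114.31684973   60.19536712   30.        ]
gripL [-79.99606034  69.99888199 118.        ]
gripR [-80.08068599  54.9564962  118.        ]
grip [-80.0481463   62.47592185 118.        ]
footL [-80.73780064  79.72256696  36.        ]
footR [-80.92920128  45.05511835  36.        ]
foot [-80.88188541  62.38385377  36.        ]
arrow [-101.22712857   60.60289466   38.        ]
```

```bash
python3 -m jog '[{"hand":0.6,"tx":2,"ty":0,"tz":1,"wx":0,"wy":0,"wz":0},{"hand":0.6,"tx":4,"ty":0,"tz":3,"wx":0,"wy":0,"wz":0},{"hand":0.6,"tx":4,"ty":0,"tz":6,"wx":0,"wy":0,"wz":0},{"hand":0.6,"tx":4,"ty":0,"tz":9.5,"wx":0,"wy":0,"wz":0},{"hand":0.6,"tx":4,"ty":0,"tz":12.5,"wx":0,"wy":0,"wz":0},{"hand":0.6,"tx":4,"ty":0,"tz":14,"wx":0,"wy":0,"wz":0},{"hand":0.5,"tx":4,"ty":0,"tz":14,"wx":0,"wy":0,"wz":0},{"hand":0.3,"tx":4,"ty":0,"tz":14,"wx":0,"wy":0,"wz":0}]' 30 | head -3; python3 -c "
from h import *
print(jf(np.array(arm.get_obs()['ee_pos'])))"
python3 -m jog '[{"hand":0.2,"tx":0,"ty":0,"tz":0,"wx":0,"wy":0,"wz":0},{"hand":0.1,"tx":0,"ty":0,"tz":0,"wx":0,"wy":0,"wz":0},{"hand":0,"tx":0,"ty":0,"tz":0,"wx":0,"wy":0,"wz":0},{"hand":0,"tx":0,"ty":0,"tz":0,"wx":0,"wy":0,"wz":0},{"hand":0,"tx":0,"ty":0,"tz":0,"wx":0,"wy":0,"wz":0},{"hand":0,"tx":0,"ty":0,"tz":0,"wx":0,"wy":0,"wz":0},{"hand":0,"tx":0,"ty":0,"tz":0,"wx":0,"wy":0,"wz":0},{"hand":0,"tx":0,"ty":0,"tz":0,"wx":0,"wy":0,"wz":0}]' 30; python3 -c "
from h import *
print(jf(np.array(arm.get_obs()['ee_pos'])))"
```

```text
time_s: 6.97
ee_pos: [0.4681, 0.1015, 0.1075]
ee_rot: [-3.136, -0.177, 0.007]
[-73.45095001  61.23954623 107.48880868]
time_s: 7.63
ee_pos: [0.47, 0.1017, 0.1099]
ee_rot: [-3.136, -0.177, -0.003]
force: [2.9, 4.3, -2.5]
width: 0.0134
finger_force: 33.0
[-71.60153692  61.25408922 109.92361461]
```

```bash
python3 -m jog '[{"hand":0,"tx":0,"ty":0.05,"tz":0,"wx":0,"wy":0,"wz":0},{"hand":0,"tx":0,"ty":0.12,"tz":0,"wx":0,"wy":0,"wz":0},{"hand":0,"tx":0,"ty":0.12,"tz":0,"wx":0,"wy":0,"wz":0},{"hand":0,"tx":0,"ty":0.12,"tz":0,"wx":0,"wy":0,"wz":0},{"hand":0,"tx":0,"ty":0.12,"tz":0,"wx":0,"wy":0,"wz":0},{"hand":0,"tx":0,"ty":0.12,"tz":0,"wx":0,"wy":0,"wz":0},{"hand":0,"tx":0,"ty":0.12,"tz":0,"wx":0,"wy":0,"wz":0},{"hand":0,"tx":0,"ty":0.12,"tz":0,"wx":0,"wy":0,"wz":0}]' 30|tail -3; python3 -c "
from h import *
print(jf(np.array(arm.get_obs()['ee_pos'])))"
python3 -m jog '[{"hand":0.2,"tx":0,"ty":0,"tz":0,"wx":0,"wy":0,"wz":0},{"hand":0.3,"tx":0,"ty":0,"tz":0,"wx":0,"wy":0,"wz":0},{"hand":0.4,"tx":0,"ty":0,"tz":-1,"wx":0,"wy":0,"wz":0},{"hand":0.5,"tx":0,"ty":0,"tz":-4,"wx":0,"wy":0,"wz":0},{"hand":0.5,"tx":0,"ty":0,"tz":-8,"wx":0,"wy":0,"wz":0},{"hand":0.5,"tx":-1,"ty":0,"tz":-12,"wx":0,"wy":0,"wz":0},{"hand":0.5,"tx":-4,"ty":0,"tz":-14,"wx":0,"wy":0,"wz":0},{"hand":0.5,"tx":-5,"ty":0,"tz":-14,"wx":0,"wy":0,"wz":0}]'|head -2
cat > chk.py <<'E'
from h import *
f=grab('wrist');g=cv2.cvtColor(f['image'],cv2.COLOR_RGB2GRAY).astype(float)
print('tcp',jf(np.array(arm.get_obs()['ee_pos'])),arm.get_obs()['time_s'])
import sys
y=float(sys.argv[1]) if len(sys.argv)>1 else 61
def span(x,z,h,n,yc):
    ys=np.arange(yc+h,yc-h,-.5)
    px=np.array([np.mean([fproj(f,jw((x+d)/1e3,q/1e3,z)) for d in(0,)],0) for q in ys])
    p=np.mean([cv2.remap(g.astype(np.float32),px[:,0].astype(np.float32)[None],(px[:,1]+d).astype(np.float32)[None],cv2.INTER_LINEAR)[0] for d in(-2,-1,0,1,2)],0)
    k=np.gradient(p);m=len(ys)//2
    print(n,'falling edge y',ys[np.argmin(k[:m])],'rising edge y',ys[m+np.argmax(k[m:])],'mid',(ys[np.argmin(k[:m])]+ys[m+np.argmax(k[m:])])/2)
span(-114,.03,22,'mark',60.5);span(-80,.118,14,'grip',y);span(-80,.036,28,'foot',y)
E
python3 chk.py
```

```text
force: [2.4, 4.8, -1.9]
width: 0.0135
finger_force: 33.0
[-71.56853462  60.26827604 109.92751249]
time_s: 8.97
ee_pos: [0.4192, 0.0951, 0.2534]
tcp [-124.80642984   59.5275778   251.20876563] 9.0167
mark falling edge y 73.0 rising edge y 48.0 mid 60.5
grip falling edge y 67.0 rising edge y 54.0 mid 60.5
foot falling edge y 78.0 rising edge y 43.5 mid 60.75
```

Stop and mark now agree to about 0.2 mm. On to the pusher.

```bash
python3 -m jog '[{"hand":1,"tx":2,"ty":2,"tz":0,"wx":0,"wy":0,"wz":0},{"hand":1,"tx":4.5,"ty":5,"tz":0,"wx":0,"wy":0,"wz":0},{"hand":1,"tx":7,"ty":8,"tz":0,"wx":0,"wy":0,"wz":0},{"hand":1,"tx":10,"ty":11,"tz":0,"wx":0,"wy":0,"wz":0},{"hand":1,"tx":12.5,"ty":14,"tz":0,"wx":0,"wy":0,"wz":0},{"hand":1,"tx":15,"ty":17,"tz":0,"wx":0,"wy":0,"wz":0},{"hand":1,"tx":17.5,"ty":19.5,"tz":2,"wx":0,"wy":0,"wz":0},{"hand":1,"tx":19.5,"ty":21.5,"tz":4,"wx":0,"wy":0,"wz":0}]'>/dev/null; python3 -m jog '[{"hand":1,"tx":0,"ty":0,"tz":2,"wx":0,"wy":0,"wz":0},{"hand":1,"tx":0,"ty":0,"tz":4,"wx":0,"wy":0,"wz":0},{"hand":1,"tx":0,"ty":0,"tz":4,"wx":0,"wy":0,"wz":0},{"hand":1,"tx":0,"ty":0,"tz":4,"wx":0,"wy":0,"wz":0},{"hand":1,"tx":0,"ty":0,"tz":4,"wx":0,"wy":0,"wz":0},{"hand":1,"tx":0,"ty":0,"tz":4,"wx":0,"wy":0,"wz":0},{"hand":1,"tx":0,"ty":0,"tz":4,"wx":0,"wy":0,"wz":0},{"hand":1,"tx":0,"ty":0,"tz":4,"wx":0,"wy":0,"wz":0}]'; python3 - <<'E'
from h import *
np.set_printoptions(linewidth=200,suppress=True)
f=grab('wrist','w5.png');g=cv2.cvtColor(f['image'],cv2.COLOR_RGB2GRAY).astype(np.float32)
go();print(jf(np.array(arm.get_obs()['ee_pos'])))
for x in(66,72,80):
    ys=np.arange(-130,-186,-2);px=np.array([fproj(f,jw(x/1e3,q/1e3,.119)) for q in ys]).astype(np.float32)
    print(x,px[0],np.c_[ys,cv2.remap(g,px[:,:1],px[:,1:],cv2.INTER_LINEAR)[:,0]].astype(int).T)
hs=cv2.cvtColor(f['image'],cv2.COLOR_RGB2HSV);m=((hs[...,0]<8)|(hs[...,0]>172))&(hs[...,1]>150)&(hs[...,2]>80)
n,_,st,c=cv2.connectedComponentsWithStats(m.astype(np.uint8));print([(st[i][4],c[i],jf(fplane(f,*c[i],.101))) for i in range(1,n) if st[i][4]>60])
E
```

```text
time_s: 10.35
ee_pos: [0.6381, -0.0975, 0.1708]
ee_rot: [3.136, 0.176, 0.003]
force: [-0.6, -0.6, 0.4]
width: 0.0857
finger_force: 0.0
pos [ 0.638  -0.0975  0.1705] t 10.4 F [ 0.6 -0.1  0.2] width 0.0853 turn [ 0.05 -0.09 -0.2 ]
[  72.25841163 -156.09176718  170.52421166]
66 [236.20435 260.88333] [[-130 -132 -134 -136 -138 -140 -142 -144 -146 -148 -150 -152 -154 -156 -158 -160 -162 -164 -166 -168 -170 -172 -174 -176 -178 -180 -182 -184]
 [  64   62   71  107  111  109  105  118   22   18   21    9   20   24   66  109  137  177  179  180  177  161  145  142  142  147  147  149]]
72 [235.6761  251.08559] [[-130 -132 -134 -136 -138 -140 -142 -144 -146 -148 -150 -152 -154 -156 -158 -160 -162 -164 -166 -168 -170 -172 -174 -176 -178 -180 -182 -184]
 [ 109  110  110  110  111  155  184  147   20   19   23   23   17   10   69  111  114  176  178  180  180  163  146  145  152  149  143  139]]
80 [234.9987  237.65556] [[-130 -132 -134 -136 -138 -140 -142 -144 -146 -148 -150 -152 -154 -156 -158 -160 -162 -164 -166 -168 -170 -172 -174 -176 -178 -180 -182 -184]
 [  87   86   87   85   88   88   88   74   18   23   22   21   22   22   49   73   80   91   89   89   89   89   88   87   89   82   81   87]]
[(np.int32(4493), array([474.76207434,  28.11128422]), array([ 213.73093939, -282.26658926,  101.        ])), (np.int32(1771), array([200.46809712, 330.80575946]), array([  3.064959  , -98.14221572, 101.        ]))]
```

View pics/w5.png

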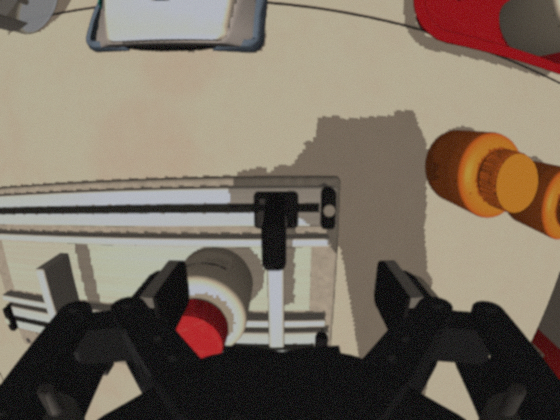

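The last picture shows the pusher grip at (275,240), between the open fingers. The bottle's red cap is at (200,330) to the robot's side of it, and the orange bottles at (480,175) are clear. The profile puts the grip at y from −145 to −157.5, so its middle is at −151.5. I'll descend and grip.

```bash
python3 -m jog '[{"hand":0.8,"tx":0,"ty":-0.45,"tz":1,"wx":0,"wy":0,"wz":0},{"hand":0.6,"tx":0,"ty":-0.45,"tz":3,"wx":0,"wy":0,"wz":0},{"hand":0.6,"tx":0,"ty":-0.45,"tz":5,"wx":0,"wy":0,"wz":0},{"hand":0.6,"tx":0,"ty":-0.45,"tz":6,"wx":0,"wy":0,"wz":0},{"hand":0.6,"tx":0,"ty":-0.45,"tz":6,"wx":0,"wy":0,"wz":0},{"hand":0.3,"tx":0,"ty":-0.45,"tz":6,"wx":0,"wy":0,"wz":0},{"hand":0.2,"tx":0,"ty":-0.45,"tz":6,"wx":0,"wy":0,"wz":0},{"hand":0.15,"tx":0,"ty":-0.45,"tz":6,"wx":0,"wy":0,"wz":0}]' 30 | head -2;python3 -m jog '[{"hand":0.1,"tx":0,"ty":0,"tz":0,"wx":0,"wy":0,"wz":0},{"hand":0,"tx":0,"ty":0,"tz":0,"wx":0,"wy":0,"wz":0},{"hand":0,"tx":0,"ty":0,"tz":0,"wx":0,"wy":0,"wz":0},{"hand":0,"tx":0,"ty":0,"tz":0,"wx":0,"wy":0,"wz":0},{"hand":0,"tx":0,"ty":0,"tz":0,"wx":0,"wy":0,"wz":0},{"hand":0,"tx":0,"ty":0,"tz":0,"wx":0,"wy":0,"wz":0},{"hand":0,"tx":0,"ty":0,"tz":0,"wx":0,"wy":0,"wz":0},{"hand":0,"tx":0,"ty":0,"tz":0,"wx":0,"wy":0,"wz":0}]' 30; python3 - <<'E'
from h import *
p=np.array(arm.get_obs()['ee_pos']);print(jf(p));go(jw(.072,-.03,p[2]),jw(.072,-.0215,p[2]))
E
```

```text
time_s: 11.07
ee_pos: [0.6379, -0.0929, 0.1106]
time_s: 11.73
ee_pos: [0.638, -0.0929, 0.1107]
ee_rot: [3.136, 0.177, 0.004]
force: [-0.7, 0.2, 5.6]
width: 0.0138
finger_force: 33.1
[  72.80299268 -151.47831333  110.66551686]
pos [ 0.638  -0.0929  0.1107] t 11.7333 F [-0.7  0.2  5.6] width 0.0138 turn [ 0.04 -0.13 -0.19]
[0.6231 0.0277 0.1107] -> t cm [-1.200e-01 -1.215e+01 -1.000e-02]
[0.6222 0.0361 0.1107] -> t cm [-1.2e-01 -1.3e+01 -1.0e-02]
```

```bash
python3 -m jog '[{"hand":0,"tx":0,"ty":-0.3,"tz":0,"wx":0,"wy":0,"wz":0},{"hand":0,"tx":0,"ty":-0.7,"tz":0,"wx":0,"wy":0,"wz":0},{"hand":0,"tx":0,"ty":-1.1,"tz":0,"wx":0,"wy":0,"wz":0},{"hand":0,"tx":0,"ty":-1.4,"tz":0,"wx":0,"wy":0,"wz":0},{"hand":0,"tx":0,"ty":-1.7,"tz":0,"wx":0,"wy":0,"wz":0},{"hand":0,"tx":0,"ty":-2,"tz":0,"wx":0,"wy":0,"wz":0},{"hand":0,"tx":0,"ty":-2.4,"tz":0,"wx":0,"wy":0,"wz":0},{"hand":0,"tx":0,"ty":-2.8,"tz":0,"wx":0,"wy":0,"wz":0}]' 30 |grep -E "pos|force";python3 -m jog '[{"hand":0,"tx":0,"ty":-0.5,"tz":0,"wx":0,"wy":0,"wz":0},{"hand":0,"tx":0,"ty":-1,"tz":0,"wx":0,"wy":0,"wz":0},{"hand":0,"tx":0,"ty":-1.5,"tz":0,"wx":0,"wy":0,"wz":0},{"hand":0,"tx":0,"ty":-2,"tz":0,"wx":0,"wy":0,"wz":0},{"hand":0,"tx":0,"ty":-2.5,"tz":0,"wx":0,"wy":0,"wz":0},{"hand":0,"tx":0,"ty":-3,"tz":0,"wx":0,"wy":0,"wz":0},{"hand":0,"tx":0,"ty":-3.5,"tz":0,"wx":0,"wy":0,"wz":0},{"hand":0,"tx":0,"ty":-4,"tz":0,"wx":0,"wy":0,"wz":0}]'|grep -E "pos|force"; python3 -m jog '[{"hand":0,"tx":0,"ty":-0.5,"tz":0,"wx":0,"wy":0,"wz":0},{"hand":0,"tx":0,"ty":-1,"tz":0,"wx":0,"wy":0,"wz":0},{"hand":0,"tx":0,"ty":-1.5,"tz":0,"wx":0,"wy":0,"wz":0},{"hand":0,"tx":0,"ty":-2,"tz":0,"wx":0,"wy":0,"wz":0},{"hand":0,"tx":0,"ty":-2.5,"tz":0,"wx":0,"wy":0,"wz":0},{"hand":0,"tx":0,"ty":-3,"tz":0,"wx":0,"wy":0,"wz":0},{"hand":0,"tx":0,"ty":-3.3,"tz":0,"wx":0,"wy":0,"wz":0},{"hand":0,"tx":0,"ty":-3.5,"tz":0,"wx":0,"wy":0,"wz":0}]';python3 - <<'E'
from h import *
p=np.array(arm.get_obs()['ee_pos']);print(jf(p));go(jw(.072,-.0215,p[2]))
f=grab('top');hs=cv2.cvtColor(f['image'],cv2.COLOR_RGB2HSV);m=((hs[...,0]<8)|(hs[...,0]>172))&(hs[...,1]>150)&(hs[...,2]>60)
n,_,st,c=cv2.connectedComponentsWithStats(m[150:260,180:360].astype(np.uint8));print([(st[i][4],c[i]+[180,150],jf(plane(f,*(c[i]+[180,150]),.101))) for i in range(1,n) if st[i][4]>10])
E
```

```text
ee_pos: [0.635, -0.0674, 0.1107]
force: [0.6, -3.1, 6.9]
finger_force: 33.4
ee_pos: [0.6303, -0.0276, 0.1106]
force: [-1.6, -4.7, 8.0]
finger_force: 33.5
time_s: 13.73
ee_pos: [0.6261, 0.008, 0.1106]
ee_rot: [3.134, 0.175, 0.002]
force: [-2.7, -3.8, 8.9]
width: 0.0135
finger_force: 33.6
[ 72.65471334 -49.86994378 110.63419672]
pos [0.6261 0.008  0.1106] t 13.7333 F [-2.7 -3.8  8.9] width 0.0135 turn [ 0.15 -0.07 -0.24]
[0.6222 0.0361 0.1106] -> t cm [-0.08 -2.84 -0.01]
[(np.int32(157), array([275.47770701, 195.11464968]), array([  2.87853098,  -9.39652855, 101.        ]))]
```

```bash
python3 -m jog '[{"hand":0,"tx":0,"ty":-0.3,"tz":0,"wx":0,"wy":0,"wz":0},{"hand":0,"tx":0,"ty":-0.7,"tz":0,"wx":0,"wy":0,"wz":0},{"hand":0,"tx":0,"ty":-1.1,"tz":0,"wx":0,"wy":0,"wz":0},{"hand":0,"tx":0,"ty":-1.5,"tz":0,"wx":0,"wy":0,"wz":0},{"hand":0,"tx":0,"ty":-1.8,"tz":0,"wx":0,"wy":0,"wz":0},{"hand":0,"tx":0,"ty":-2.1,"tz":0,"wx":0,"wy":0,"wz":0},{"hand":0,"tx":0,"ty":-2.3,"tz":0,"wx":0,"wy":0,"wz":0},{"hand":0,"tx":0,"ty":-2.4,"tz":0,"wx":0,"wy":0,"wz":0}]' 30 |grep -E "pos|force";python3 -m jog '[{"hand":0,"tx":0,"ty":-0.02,"tz":0,"wx":0,"wy":0,"wz":0},{"hand":0,"tx":0,"ty":-0.04,"tz":0,"wx":0,"wy":0,"wz":0},{"hand":0,"tx":0,"ty":-0.06,"tz":0,"wx":0,"wy":0,"wz":0},{"hand":0,"tx":0,"ty":-0.08,"tz":0,"wx":0,"wy":0,"wz":0},{"hand":0,"tx":0,"ty":-0.1,"tz":0,"wx":0,"wy":0,"wz":0},{"hand":0,"tx":0,"ty":-0.12,"tz":0,"wx":0,"wy":0,"wz":0},{"hand":0,"tx":0,"ty":-0.14,"tz":0,"wx":0,"wy":0,"wz":0},{"hand":0,"tx":0,"ty":-0.16,"tz":0,"wx":0,"wy":0,"wz":0}]';python3 - <<'E'
from h import *
p=np.array(arm.get_obs()['ee_pos']);print(jf(p))
E
```

```text
ee_pos: [0.6233, 0.0318, 0.1106]
force: [-2.8, -3.8, 8.6]
finger_force: 33.6
time_s: 15.12
ee_pos: [0.6232, 0.033, 0.1106]
ee_rot: [3.134, 0.174, 0.002]
force: [-2.3, -4.6, 8.5]
width: 0.0138
finger_force: 33.7
[ 72.6957168  -24.66538091 110.63861007]
```

```bash
for i in 1; do python3 -m jog '[{"hand":0,"tx":0,"ty":-0.03,"tz":0,"wx":0,"wy":0,"wz":0},{"hand":0,"tx":0,"ty":-0.05,"tz":0,"wx":0,"wy":0,"wz":0},{"hand":0,"tx":0,"ty":-0.07,"tz":0,"wx":0,"wy":0,"wz":0},{"hand":0,"tx":0,"ty":-0.09,"tz":0,"wx":0,"wy":0,"wz":0},{"hand":0,"tx":0,"ty":-0.11,"tz":0,"wx":0,"wy":0,"wz":0},{"hand":0,"tx":0,"ty":-0.13,"tz":0,"wx":0,"wy":0,"wz":0},{"hand":0,"tx":0,"ty":-0.14,"tz":0,"wx":0,"wy":0,"wz":0},{"hand":0,"tx":0,"ty":-0.15,"tz":0,"wx":0,"wy":0,"wz":0}]' | grep force:; done; python3 - <<'E'
from h import *
p=np.array(arm.get_obs()['ee_pos']);print(jf(p))
E
python3 -m jog '[{"hand":0,"tx":0,"ty":-0.01,"tz":0,"wx":0,"wy":0,"wz":0},{"hand":0,"tx":0,"ty":-0.02,"tz":0,"wx":0,"wy":0,"wz":0},{"hand":0,"tx":0,"ty":-0.03,"tz":0,"wx":0,"wy":0,"wz":0},{"hand":0,"tx":0,"ty":-0.04,"tz":0,"wx":0,"wy":0,"wz":0},{"hand":0,"tx":0,"ty":-0.05,"tz":0,"wx":0,"wy":0,"wz":0},{"hand":0,"tx":0,"ty":-0.06,"tz":0,"wx":0,"wy":0,"wz":0},{"hand":0,"tx":0,"ty":-0.06,"tz":0,"wx":0,"wy":0,"wz":0},{"hand":0,"tx":0,"ty":-0.06,"tz":0,"wx":0,"wy":0,"wz":0}]' | grep force:;python3 - <<'E'
from h import *
p=np.array(arm.get_obs()['ee_pos']);print(jf(p))
f=grab('side');g=f['image']
hs=cv2.cvtColor(g,cv2.COLOR_RGB2HSV);m=((hs[...,0]<8)|(hs[...,0]>172))&(hs[...,1]>150)&(hs[...,2]>60);m[:,:240]=0;m[260:]=0;m[:,340:]=0
n,_,st,c=cv2.connectedComponentsWithStats(m.astype(np.uint8));print([(st[i],jf(plane(f,*c[i],.098))) for i in range(1,n) if st[i][4]>30])
E
```

```text
force: [-2.3, -3.8, 8.7]
finger_force: 33.7
[ 72.66562024 -23.14771594 110.64975321]
force: [-2.9, -3.6, 9.3]
finger_force: 33.7
[ 72.64773356 -22.54124586 110.63704366]
[(array([287, 195,  13,  14, 152], dtype=int32), array([ 2.02156106, 20.2165136 , 98.        ]))]
```

```bash
python3 -m jog '[{"hand":0,"tx":0,"ty":-0.01,"tz":0,"wx":0,"wy":0,"wz":0},{"hand":0,"tx":0,"ty":-0.02,"tz":0,"wx":0,"wy":0,"wz":0},{"hand":0,"tx":0,"ty":-0.03,"tz":0,"wx":0,"wy":0,"wz":0},{"hand":0,"tx":0,"ty":-0.04,"tz":0,"wx":0,"wy":0,"wz":0},{"hand":0,"tx":0,"ty":-0.05,"tz":0,"wx":0,"wy":0,"wz":0},{"hand":0,"tx":0,"ty":-0.06,"tz":0,"wx":0,"wy":0,"wz":0},{"hand":0,"tx":0,"ty":-0.07,"tz":0,"wx":0,"wy":0,"wz":0},{"hand":0,"tx":0,"ty":-0.08,"tz":0,"wx":0,"wy":0,"wz":0}]' | grep force:;python3 - <<'E'
from h import *
p=np.array(arm.get_obs()['ee_pos']);print(jf(p))
E
```

```text
force: [-2.5, -3.4, 9.0]
finger_force: 33.7
[ 72.65838529 -21.76133764 110.63962131]
```

```bash
python3 -m jog '[{"hand":0,"tx":0,"ty":-0.01,"tz":0,"wx":0,"wy":0,"wz":0},{"hand":0,"tx":0,"ty":-0.02,"tz":0,"wx":0,"wy":0,"wz":0},{"hand":0,"tx":0,"ty":-0.03,"tz":0,"wx":0,"wy":0,"wz":0},{"hand":0,"tx":0,"ty":-0.04,"tz":0,"wx":0,"wy":0,"wz":0},{"hand":0,"tx":0,"ty":-0.05,"tz":0,"wx":0,"wy":0,"wz":0},{"hand":0,"tx":0,"ty":-0.06,"tz":0,"wx":0,"wy":0,"wz":0},{"hand":0,"tx":0,"ty":-0.06,"tz":0,"wx":0,"wy":0,"wz":0},{"hand":0,"tx":0,"ty":-0.06,"tz":0,"wx":0,"wy":0,"wz":0}]' | grep force:;python3 - <<'E'
from h import *
p=np.array(arm.get_obs()['ee_pos']);print(jf(p))
E
```

```text
force: [-3.1, -3.5, 9.3]
finger_force: 33.7
[ 72.63220028 -21.10195614 110.62857804]
```

```bash
python3 -m jog '[{"hand":0,"tx":0,"ty":-0.01,"tz":0,"wx":0,"wy":0,"wz":0},{"hand":0,"tx":0,"ty":-0.02,"tz":0,"wx":0,"wy":0,"wz":0},{"hand":0,"tx":0,"ty":-0.03,"tz":0,"wx":0,"wy":0,"wz":0},{"hand":0,"tx":0,"ty":-0.04,"tz":0,"wx":0,"wy":0,"wz":0},{"hand":0,"tx":0,"ty":-0.05,"tz":0,"wx":0,"wy":0,"wz":0},{"hand":0,"tx":0,"ty":-0.06,"tz":0,"wx":0,"wy":0,"wz":0},{"hand":0,"tx":0,"ty":-0.06,"tz":0,"wx":0,"wy":0,"wz":0},{"hand":0,"tx":0,"ty":-0.06,"tz":0,"wx":0,"wy":0,"wz":0}]' | grep force:;python3 - <<'E'
from h import *
p=np.array(arm.get_obs()['ee_pos']);print(jf(p))
E
```

```text
force: [-2.5, -3.4, 8.6]
finger_force: 33.7
[ 72.64866737 -20.70776802 110.64545243]
```

```bash
python3 -m jog '[{"hand":0,"tx":0,"ty":-0.01,"tz":0,"wx":0,"wy":0,"wz":0},{"hand":0,"tx":0,"ty":-0.02,"tz":0,"wx":0,"wy":0,"wz":0},{"hand":0,"tx":0,"ty":-0.03,"tz":0,"wx":0,"wy":0,"wz":0},{"hand":0,"tx":0,"ty":-0.04,"tz":0,"wx":0,"wy":0,"wz":0},{"hand":0,"tx":0,"ty":-0.05,"tz":0,"wx":0,"wy":0,"wz":0},{"hand":0,"tx":0,"ty":-0.05,"tz":0,"wx":0,"wy":0,"wz":0},{"hand":0,"tx":0,"ty":-0.05,"tz":0,"wx":0,"wy":0,"wz":0},{"hand":0,"tx":0,"ty":-0.05,"tz":0,"wx":0,"wy":0,"wz":0}]' | grep force:;python3 - <<'E'
from h import *
p=np.array(arm.get_obs()['ee_pos']);print(jf(p))
f=grab('side');g=cv2.cvtColor(f['image'],cv2.COLOR_RGB2GRAY)
# along the lane at stop top edge (z=.078), between cap/bottle and stop paddle
np.set_printoptions(linewidth=200)
for x in(-30,0,30):
    ys=np.arange(80,30,-2);px=np.array([proj(f,jw(x/1e3,y/1e3,.078)) for y in ys]).astype(np.float32)
    print(x,px[0],px[-1],cv2.remap(g,px[:,:1],px[:,1:],cv2.INTER_LINEAR)[:,0])
E
```

```text
force: [-1.9, -5.0, 9.9]
finger_force: 33.8
[ 72.64652271 -20.60207013 110.64047137]
-30 [280.04547 193.77354] [281.93863 204.41264] [186 186 186 186 185 185 185 186 189 194 197 198 197 176 154 130 106  94  92  94 106 118 131 144 156]
0 [289.69275 193.0093 ] [291.79465 203.61624] [181 167 153 135 114 100  94  90  91  92  93  94  94  94  93  94  94  94  94  93  92  89  83  78  71]
30 [299.3127  192.24721] [301.6222  202.82213] [183 181 182 183 186 188 190 190 185 178 168 160 157 155 154 155 156 157 158 160 163 166 171 176 181]
```

```bash
python3 -m jog '[{"hand":0,"tx":0,"ty":-0.01,"tz":0,"wx":0,"wy":0,"wz":0},{"hand":0,"tx":0,"ty":-0.02,"tz":0,"wx":0,"wy":0,"wz":0},{"hand":0,"tx":0,"ty":-0.03,"tz":0,"wx":0,"wy":0,"wz":0},{"hand":0,"tx":0,"ty":-0.04,"tz":0,"wx":0,"wy":0,"wz":0},{"hand":0,"tx":0,"ty":-0.04,"tz":0,"wx":0,"wy":0,"wz":0},{"hand":0,"tx":0,"ty":-0.04,"tz":0,"wx":0,"wy":0,"wz":0},{"hand":0,"tx":0,"ty":-0.04,"tz":0,"wx":0,"wy":0,"wz":0},{"hand":0,"tx":0,"ty":-0.04,"tz":0,"wx":0,"wy":0,"wz":0}]' | grep force:;python3 - <<'E'
from h import *
p=np.array(arm.get_obs()['ee_pos']);print(jf(p))
E
```

```text
force: [-2.7, -5.8, 9.6]
finger_force: 33.9
[ 72.68331323 -20.56559745 110.64315622]
```

The force rises while the motion stalls, so the bottle is against the stop. Now I'll slide the pusher home.

```bash
python3 -m jog '[{"hand":0,"tx":0,"ty":0.3,"tz":0,"wx":0,"wy":0,"wz":0},{"hand":0,"tx":0,"ty":1,"tz":0,"wx":0,"wy":0,"wz":0},{"hand":0,"tx":0,"ty":2,"tz":0,"wx":0,"wy":0,"wz":0},{"hand":0,"tx":0,"ty":3,"tz":0,"wx":0,"wy":0,"wz":0},{"hand":0,"tx":0,"ty":4,"tz":0,"wx":0,"wy":0,"wz":0},{"hand":0,"tx":0,"ty":5,"tz":0,"wx":0,"wy":0,"wz":0},{"hand":0,"tx":0,"ty":6,"tz":0,"wx":0,"wy":0,"wz":0},{"hand":0,"tx":0,"ty":7,"tz":0,"wx":0,"wy":0,"wz":0}]' | grep force:;python3 -m jog '[{"hand":0,"tx":0,"ty":1,"tz":0,"wx":0,"wy":0,"wz":0},{"hand":0,"tx":0,"ty":2,"tz":0,"wx":0,"wy":0,"wz":0},{"hand":0,"tx":0,"ty":3,"tz":0,"wx":0,"wy":0,"wz":0},{"hand":0,"tx":0,"ty":4,"tz":0,"wx":0,"wy":0,"wz":0},{"hand":0,"tx":0,"ty":5,"tz":0,"wx":0,"wy":0,"wz":0},{"hand":0,"tx":0,"ty":6,"tz":0,"wx":0,"wy":0,"wz":0},{"hand":0,"tx":0,"ty":6.7,"tz":0,"wx":0,"wy":0,"wz":0},{"hand":0,"tx":0,"ty":7,"tz":0,"wx":0,"wy":0,"wz":0}]' | grep force:;python3 - <<'E'
from h import *
p=np.array(arm.get_obs()['ee_pos']);print(jf(p))
E
```

```text
force: [-1.2, 3.1, 6.4]
finger_force: 33.2
force: [-0.3, 2.1, 6.7]
finger_force: 33.3
[  72.7965869  -158.16094068  110.66297389]
```

```bash
python3 -m jog '[{"hand":0,"tx":0,"ty":0.1,"tz":0,"wx":0,"wy":0,"wz":0},{"hand":0,"tx":0,"ty":0.2,"tz":0,"wx":0,"wy":0,"wz":0},{"hand":0,"tx":0,"ty":0.3,"tz":0,"wx":0,"wy":0,"wz":0},{"hand":0,"tx":0,"ty":0.4,"tz":0,"wx":0,"wy":0,"wz":0},{"hand":0,"tx":0,"ty":0.5,"tz":0,"wx":0,"wy":0,"wz":0},{"hand":0,"tx":0,"ty":0.6,"tz":0,"wx":0,"wy":0,"wz":0},{"hand":0,"tx":0,"ty":0.65,"tz":0,"wx":0,"wy":0,"wz":0},{"hand":0,"tx":0,"ty":0.7,"tz":0,"wx":0,"wy":0,"wz":0}]' | grep force:;python3 -c "
from h import *
p=np.array(arm.get_obs()['ee_pos']);print(jf(p))"
python3 -m jog '[{"hand":0,"tx":0,"ty":0.02,"tz":0,"wx":0,"wy":0,"wz":0},{"hand":0,"tx":0,"ty":0.04,"tz":0,"wx":0,"wy":0,"wz":0},{"hand":0,"tx":0,"ty":0.06,"tz":0,"wx":0,"wy":0,"wz":0},{"hand":0,"tx":0,"ty":0.08,"tz":0,"wx":0,"wy":0,"wz":0},{"hand":0,"tx":0,"ty":0.1,"tz":0,"wx":0,"wy":0,"wz":0},{"hand":0,"tx":0,"ty":0.12,"tz":0,"wx":0,"wy":0,"wz":0},{"hand":0,"tx":0,"ty":0.14,"tz":0,"wx":0,"wy":0,"wz":0},{"hand":0,"tx":0,"ty":0.15,"tz":0,"wx":0,"wy":0,"wz":0}]' | grep force:;python3 -c "
from h import *
p=np.array(arm.get_obs()['ee_pos']);print(jf(p))"
```

```text
force: [-0.8, 2.0, 7.2]
finger_force: 33.2
[  72.79743127 -163.93165053  110.66761625]
force: [-1.9, 4.1, 5.7]
finger_force: 33.2
[  72.79358134 -163.95111613  110.6431848 ]
```

```bash
python3 -m jog '[{"hand":0,"tx":0,"ty":0.03,"tz":0,"wx":0,"wy":0,"wz":0},{"hand":0,"tx":0,"ty":0.06,"tz":0,"wx":0,"wy":0,"wz":0},{"hand":0,"tx":0,"ty":0.1,"tz":0,"wx":0,"wy":0,"wz":0},{"hand":0,"tx":0,"ty":0.15,"tz":0,"wx":0,"wy":0,"wz":0},{"hand":0,"tx":0,"ty":0.2,"tz":0,"wx":0,"wy":0,"wz":0},{"hand":0,"tx":0,"ty":0.2,"tz":0,"wx":0,"wy":0,"wz":0},{"hand":0,"tx":0,"ty":0.2,"tz":0,"wx":0,"wy":0,"wz":0},{"hand":0,"tx":0,"ty":0.2,"tz":0,"wx":0,"wy":0,"wz":0}]' | grep force:;python3 -c "
from h import *
p=np.array(arm.get_obs()['ee_pos']);print(jf(p))"
```

```text
force: [-2.2, 8.0, 7.5]
finger_force: 33.1
[  72.79786253 -164.03126253  110.65542371]
```

The pusher is hard against its home end: 8 N and no further motion. I'll release, rise, and go back over the stop to verify.

```bash
python3 -m jog '[{"hand":0.15,"tx":0,"ty":0,"tz":0,"wx":0,"wy":0,"wz":0},{"hand":0.3,"tx":0,"ty":0,"tz":0,"wx":0,"wy":0,"wz":0},{"hand":0.4,"tx":0,"ty":-0.2,"tz":0,"wx":0,"wy":0,"wz":0},{"hand":0.5,"tx":0,"ty":-0.2,"tz":-1,"wx":0,"wy":0,"wz":0},{"hand":0.5,"tx":0,"ty":-0.2,"tz":-4,"wx":0,"wy":0,"wz":0},{"hand":0.5,"tx":0,"ty":-0.2,"tz":-8,"wx":0,"wy":0,"wz":0},{"hand":0.5,"tx":0,"ty":-0.2,"tz":-11,"wx":0,"wy":0,"wz":0},{"hand":0.5,"tx":0,"ty":-0.2,"tz":-14,"wx":0,"wy":0,"wz":0}]' | grep force:; python3 -m jog '[{"hand":0.5,"tx":-2,"ty":-2,"tz":0,"wx":0,"wy":0,"wz":0},{"hand":0.5,"tx":-4.5,"ty":-5,"tz":0,"wx":0,"wy":0,"wz":0},{"hand":0.5,"tx":-7,"ty":-8,"tz":0,"wx":0,"wy":0,"wz":0},{"hand":0.5,"tx":-10,"ty":-11,"tz":0,"wx":0,"wy":0,"wz":0},{"hand":0.5,"tx":-12.5,"ty":-14,"tz":0,"wx":0,"wy":0,"wz":0},{"hand":0.5,"tx":-15,"ty":-17,"tz":0,"wx":0,"wy":0,"wz":0},{"hand":0.5,"tx":-17.5,"ty":-19.5,"tz":0,"wx":0,"wy":0,"wz":0},{"hand":0.5,"tx":-19.5,"ty":-22,"tz":0,"wx":0,"wy":0,"wz":0}]'>/dev/null;python3 -m jog '[{"hand":0.5,"tx":0,"ty":-0.1,"tz":0,"wx":0,"wy":0,"wz":0},{"hand":0.5,"tx":0,"ty":-0.1,"tz":0,"wx":0,"wy":0,"wz":0},{"hand":0.5,"tx":0,"ty":-0.1,"tz":0,"wx":0,"wy":0,"wz":0},{"hand":0.5,"tx":0,"ty":-0.1,"tz":0,"wx":0,"wy":0,"wz":0},{"hand":0.5,"tx":0,"ty":-0.1,"tz":0,"wx":0,"wy":0,"wz":0},{"hand":0.5,"tx":0,"ty":-0.1,"tz":0,"wx":0,"wy":0,"wz":0},{"hand":0.5,"tx":0,"ty":-0.1,"tz":0,"wx":0,"wy":0,"wz":0},{"hand":0.5,"tx":0,"ty":-0.1,"tz":0,"wx":0,"wy":0,"wz":0}]'>/dev/null; python3 chk.py; python3 - <<'E'
from h import *
np.set_printoptions(linewidth=200)
f=load('wrist');g=cv2.cvtColor(f['image'],cv2.COLOR_RGB2GRAY)
hs=cv2.cvtColor(f['image'],cv2.COLOR_RGB2HSV);m=((hs[...,0]<8)|(hs[...,0]>172))&(hs[...,1]>150)&(hs[...,2]>60)
n,_,st,c=cv2.connectedComponentsWithStats(m.astype(np.uint8));print([(st[i],jf(fplane(f,*c[i],.101))) for i in range(1,n) if st[i][4]>200])
for x in(-25,25): 
    ys=np.arange(80,30,-2);px=np.array([fproj(f,jw(x/1e3,y/1e3,.078)) for y in ys]).astype(np.float32);print(x,cv2.remap(g,px[:,:1],px[:,1:],cv2.INTER_LINEAR)[:,0])
ys=np.arange(-140,-190,-2);px=np.array([fproj(f,jw(.072,y/1e3,.119)) for y in ys]).astype(np.float32);print('pusher',px[0],np.c_[ys,cv2.remap(g,px[:,:1],px[:,1:],cv2.INTER_LINEAR)[:,0]].T)
E
```

```text
force: [1.0, -0.5, -0.3]
finger_force: 0.0
tcp [-122.3569162    55.14841455  249.17455399] 25.2667
mark falling edge y 73.0 rising edge y 47.0 mid 60.0
grip falling edge y 67.5 rising edge y 53.0 mid 60.25
foot falling edge y 78.5 rising edge y 43.0 mid 60.75
[(array([ 298,   30,   55,   55, 2336], dtype=int32), array([  4.34727974,  19.96911813, 101.        ]))]
-25 [177 171 177 176 176 176 171 162 177 174 177 176 157 112 117 113  86  69  72  78  95 128 156 165 172]
25 [128 125 125 124 126 123 127 157 175 175 174 177 157 124 123 124 146 169 172 174 176 156  98  82  80]
pusher [496.76035     5.4498096] [[-140 -142 -144 -146 -148 -150 -152 -154 -156 -158 -160 -162 -164 -166 -168 -170 -172 -174 -176 -178 -180 -182 -184 -186 -188]
 [  20   38   35   22   42   29   16   12   21   21   26   28   27   33   92  149  160  161  160  162  162  160  142   85   45]]
```

Everything checks out. The stop is on its mark within about 0.5 mm, the bottle's cap is centred at y 20.0 (expected about 19.4 when resting against the stop), and the pusher is home.

```bash
python3 -c "
from h import *
print(arm.sign_off())"
```

```text
the job is handed in; nothing more can be done
None
```

The job is handed in: the stop is on its mark to within about 0.5 mm, the bottle is upright against the stop by force and cap position, the pusher is hard against its home end, and the arm stayed clear of the timer and small bottle, finishing at about 25 s of the 64 s.

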